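# Make up two bath calibration kits

### The job

Make up the two kits for the calibration baths from the stock on the bench. In the oblong tray put the amber bottle in the middle bay, and the tall slim pocket and the small plug in the two end bays (either way round); in the round dish put the short stout pocket and the large plug, one on each side of the divider. Stand everything upright and flat on the floor of its bay, set it down gently without dropping it, and leave the porcelain cup, the basket and the screwdriver where they are.

Things in the scene. Friction and masses are not known exactly. Their poses are not given: they have to be found in the camera images.
- tall_pocket_mid (a point): tall slim thermowell pocket: a bright steel tube 28 mm across, closed below, open above (20 mm bore), on a pale round aluminium foot flange 44 mm across and 6 mm thick; 82 mm tall in all, stands upright on the flange. Point on its axis half-way up, 41 mm above its underside; z up along the axis. About 150 g.
- short_pocket_mid (a point): short stout thermowell pocket: a bright steel tube 38 mm across (30 mm bore), on a pale round aluminium foot flange 48 mm across and 6 mm thick; 50 mm tall in all, stands upright. Point on its axis half-way up, 25 mm above its underside; z up along the axis. About 150 g.
- large_plug_mid (a point): large bath plug: brass body 36 mm across up to 18 mm, brass collar 50 mm across from 18 to 26 mm, then a black cylindrical knob 24 mm across from 26 to 56 mm (the top). Stands on its brass body, knob up; lift by the knob. Point on its axis half-way up, 28 mm above its underside; z up. About 160 g.
- small_plug_mid (a point): small bath plug: brass body 26 mm across up to 18 mm, brass collar 34 mm across from 18 to 24 mm, then a black cylindrical knob 20 mm across from 24 to 52 mm (the top). Stands on its brass body, knob up; lift by the knob. Point on its axis half-way up, 26 mm above its underside; z up. About 80 g.
- bottle_mid (a point): small round closed bottle of amber glass with a pale label band and black cap: body 38 mm across from the bottom to 48 mm, tapering shoulder to 60 mm, cap 25 mm across from 60 to 77 mm (the top). Stands upright. Point on its axis half-way up, 38.5 mm above its underside; z up. About 90 g.
- tray: oblong steel kit tray, fixed to the bench, 74 mm (its x) by 216 mm (its y), with three bays in a row along its y. Outer walls and the two dividers are 3 mm thick and 14 mm high above the bench; the floor is 3 mm above the bench. Each bay is 68 mm square inside, bay centres at y = -71, 0 and +71 mm. Origin: centre of its underside, at bench height; z up.
- dish: round steel kit dish, fixed to the bench, 166 mm across outside, 160 mm inside, wall 3 mm thick and 14 mm high above the bench, floor 3 mm above the bench. One straight divider 3 mm thick, also 14 mm high above the bench, runs along its x through the centre and makes two half-round bays at +y and -y (a good standing place is 38 mm from the centre along +y or -y). Origin: centre of its underside, at bench height; z up.
- cup_mid (a point): plain white porcelain cup without handle, 62 mm across the rim, 55 mm tall, standing among the stock; not part of the kits. Point on its axis half-way up, 27.5 mm above its underside.
- basket_mid (a point): perforated round steel basket, 80 mm across, 70 mm tall, standing beyond the work; not part of the kits. Point on its axis half-way up.
- screwdriver_grip (a point): screwdriver 180 mm long lying on the bench beyond the work; not part of the kits. Point in the middle of its handle; the shaft points along its x.
Things that resemble listed ones, but are neither listed nor needed, are in the scene too. What is shaped like the part that bears tall_pocket_mid but pink or red is not meant.

How it is judged:
By the outcome, as a careful person would: the job done as asked, in the order asked, and still so for the second after the job is handed in, with the robot touching nothing.
It also fails if it takes over 134 s, if anything falls off the work surface, if the arm or the gripper's body presses on something with over 40 N, if the wrist force passes 120 N, or if a joint passes its speed limit or range.

### The arm

A 7-joint arm with a two-finger parallel gripper is mounted at the origin on the work surface. World frame = base frame: x ahead of the robot, y to its left, z up, the work surface at z = 0. Lengths are in m, angles in rad, forces in N, time in s.
With the tool pointing down it reaches from about 0.425 to 0.925 m from the base axis. Payload 6.8 kg.
Tool frame: the origin (TCP) lies at the very end of the fingers, on their centre line; the grasp point (between the pads) lies grasp_offset behind it (grasp_offset is the distance from the TCP to the grasp point, in m); z points along the fingers, y is the direction in which the jaws open and shut (so a half turn about z gives the same grasp; the last joint's range is limited). The gripper opens to 85 mm and grips with 20 to 120 N. Pads are 22 mm wide; open, the fingers measure 114 mm over their backs; the gripper's body (76 mm by 85 mm) begins 54 mm behind the grasp point. The pads swing forward as they close: fully open they stand 13 mm farther back than shut.
Start: joints at [-1.272, 0.477, 0.022, 1.555, -0.011, 1.109, -0.083], TCP at [0.267, 0.62, 0.231] pointing down, gripper open.
Joint ranges: [-2.96, 2.96], [-0.34, 2.1], [-1.41, 1.46], [0.24, 2.44], [-1.37, 4.51], [0.17, 1.92], [-2.96, 2.96]. Speed limits (rad/s): [2.39, 2.39, 3.14, 3.14, 3.14, 3.14, 3.14].

### API

Orientations are given as a unit quaternion [w, x, y, z].
In Python, from station import * gives the robot as it stands.
- The arm moves only by the shell command python3 -m handwheel 'ROWS' [FORCE]. ROWS is JSON, one flat list of numbers, 7 for each row, row after row: the shift along the world's x, y, z in cm, then the turn, a rotation vector about the world's x, y, z in degrees, then the opening, from 0 (shut) to 1 (fully open). In form: [tx, ty, tz, ax, ay, az, fingers, tx, ty, tz, ax, ay, az, fingers, ...]. A call has 1 to 8 rows; each row is the pose to reach, as a shift and turn from the pose measured when the call began; what a row does not reach only later rows make up. A row lasts 1/12 s, in which the tool goes at most 41.7 mm and 7.16 degrees, less where a joint would pass 70% of its speed; a pose out of reach is approached as far as the arm can. A call with a gripper value outside its range is refused whole. The fingers move at their own pace and stop on an object; FORCE is the grip in N (left out, the last holds). Time passes only in rows, so rows that repeat a pose let the fingers close. It gives the time, the measured TCP pose, the force and the opening at its end, in the units of the state.
- get_obs(): the state, without advancing time (a new reading comes with each control period).
- read_camera(name): name is "scene" or "top"; returns the picture (400x640x3 uint8, red, green, blue); there is no depth.
- camera_info(name): a dict with "fx", "fy", "cx", "cy" (pixels), "k1" (the pictures are not rectified: a ray, as slopes to the right and down, at radius r is drawn at 1 + k1 r^2 times it, then the intrinsics apply), "R" (3x3) and "t" (3): a world point X has camera coordinates R X + t. Camera axes: x right, y down, z forward; pixel columns grow to the right and rows downward; lengths in m; the calibration is good to about 2 mm. A picture is of the moment at which its call begins. camera_info takes no time and is no camera call.
- hand_in(): hands the job in, once; it reports no verdict.
The state is a dict: "t": time; "q": joint angles; "joint_vel": joint speeds; "joint_torque": joint torques, N m; "eef_pos": TCP position; "tool_rot": TCP orientation; "contact_force": force on the tool from outside, world axes, zero at the start; "torque": the same for the moment, N m; "gripper_width": opening from 0.0 (shut) to 1.0 (fully open).
Only numpy, scipy, OpenCV 4.12 (cv2) and the standard library are available. Lean on these libraries where they do the work, as an engineer would, in place of code of your own. Each camera call takes 0.05 s, during which the arm holds its last target. There are 200 camera calls.

## Working session

There is one attempt and no reset: what is moved stays moved. The work goes in short steps, Python scripts to look and compute and a shell command to move; the robot and the scene stay as the last step left them, time stands still between calls to the robot, and variables do not carry over. Pictures are saved under pics/ and viewed, on a budget of 19 in all, crops included, one or two more only if the job needs it, and the job is handed in when it is done.

```bash
ls; mkdir -p pics; python3 - <<'E'
from station import *
import cv2
o=get_obs(); print({k:(v if not hasattr(v,'tolist') else v.tolist()) for k,v in o.items()})
for n in("scene","top"):
    cv2.imwrite(f"pics/{n}0.png",read_camera(n)[:,:,::-1]); print(n,camera_info(n))
import station; print([x for x in dir(station) if x[0]!='_'])
E
```

```text
pics
{'t': 0.0, 'q': [-1.2721082078034216, 0.4778075897262787, 0.0223173372480429, 1.556501665371743, -0.011505029647262873, 1.1093190050762964, -0.08311287817070032], 'joint_vel': [0.0012764680309950334, -0.0002700971855279032, -0.00010493521316184647, 0.001889135613259697, 0.0006609688746511293, 0.00022591540249300315, 0.0015204099887934487], 'joint_torque': [0.0011966450256295502, -59.6454119682312, 1.6086424514651299, -28.120150566101074, 0.012603334325831383, 0.00927218614378944, -3.994170242549444e-05], 'eef_pos': [0.26682595175954177, 0.6193403896396915, 0.23029907926694151], 'tool_rot': [-0.0001293931932248313, 0.20198182852372604, 0.9793888048048647, -0.0009451066142652218], 'contact_force': [1.1912929637945529, -0.03324243127825737, -0.4585637501845705], 'torque': [0.011168665602097382, 0.061876850188676426, -0.013159033871980906], 'gripper_width': 1.00040767459025}
scene {'fx': 397.02969211540596, 'fy': 397.02969211540596, 'cx': 325.88291100746653, 'cy': 195.1375215748531, 'k1': -0.08584618970655024, 'R': array([[-0.7960085 ,  0.60515003, -0.01280232],
       [ 0.37345207,  0.47437026, -0.79718656],
       [-0.47634443, -0.63934833, -0.60359729]]), 't': array([ 0.47352535, -0.16125962,  1.12195135])}
top {'fx': 361.73635526208943, 'fy': 361.73635526208943, 'cx': 310.0687652193188, 'cy': 202.8974873889705, 'k1': 0.02143073725826452, 'R': array([[ 0.03782327, -0.99927523, -0.00429112],
       [-0.96734516, -0.03553702, -0.25095909],
       [ 0.25062471,  0.01364308, -0.96798818]]), 't': array([-0.00699202,  0.6051681 ,  0.64266028])}
['PlanningError', 'camera_info', 'get_obs', 'grasp_offset', 'hand_in', 'read_camera']
```

View pics/top0.png

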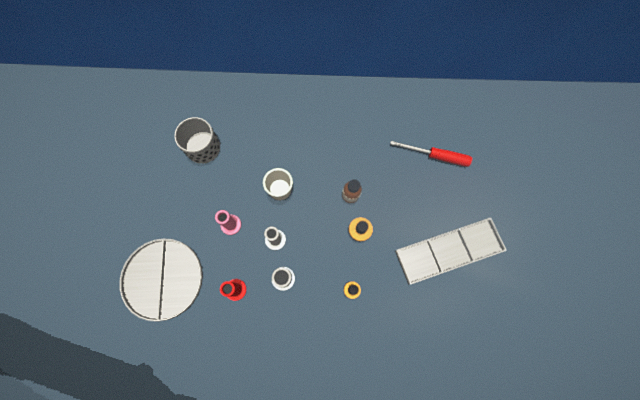

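View pics/scene0.png

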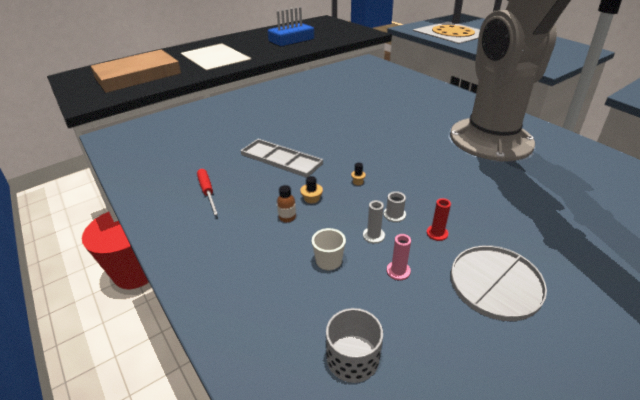

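The top view shows the dish at (161,280), the tray at (451,250), tall pocket (274,238), short pocket (283,278), large plug (361,229), small plug (352,290), bottle (352,190), cup (278,184), and the pink and red decoys. I'll enlarge it to read the pixels.

```bash
cat > h.py <<'E'
from station import *
import numpy as np, cv2
def proj(n,X):
    c=camera_info(n); p=np.atleast_2d(X)@c["R"].T+c["t"]; s=p[:,:2]/p[:,2:]
    s=s*(1+c["k1"]*(s**2).sum(1,keepdims=True))
    return s*[c["fx"],c["fy"]]+[c["cx"],c["cy"]]
def back(n,u,v,z):
    c=camera_info(n); d=np.array([(u-c["cx"])/c["fx"],(v-c["cy"])/c["fy"]]); s=d.copy()
    for _ in range(9): s=d/(1+c["k1"]*(s@s))
    C=-c["R"].T@c["t"]; r=c["R"].T@np.r_[s,1]; return (C+r*(z-C[2])/r[2])[:2]
def ring(x,y,z,r):
    a=np.linspace(0,2*np.pi,60); return np.c_[x+r*np.cos(a),y+r*np.sin(a),0*a+z]
def yaw(): # tool y axis direction in xy, deg
    w,x,y,z=get_obs()["tool_rot"]; return np.degrees(np.arctan2(1-2*(x*x+z*z),2*(x*y-w*z)))
E
python3 - <<'E'
import cv2
a=cv2.imread('pics/top0.png'); b=cv2.imread('pics/scene0.png')
cv2.imwrite('pics/c1.png',cv2.resize(a[165:310,205:385],None,fx=4,fy=4,interpolation=cv2.INTER_CUBIC))
cv2.imwrite('pics/c2.png',cv2.resize(b[135:255,235:435],None,fx=4,fy=4,interpolation=cv2.INTER_CUBIC))
from h import *
for n,u,v,z in [("tall",275,240,.006),("short",283,279,.006),("large",361,229.5,.026),("small",352.5,290,.024),("bottle",353,186,.077),("dish",161,280,.014),("tray",451,250.5,.014)]: print(n,back("top",u,v,z).round(4))
for uv in [(396,249),(491,219),(506,250),(410,284)]: print(back("top",*uv,.014).round(4))
print(back("top",164,240,.014),back("top",162,320,.014))
E
```

```text
tall [0.5389 0.0883]
short [0.4581 0.0666]
large [ 0.5647 -0.0924]
small [ 0.441  -0.0758]
bottle [ 0.6433 -0.0695]
dish [0.4469 0.3159]
tray [ 0.5296 -0.2815]
[ 0.5282 -0.1673]
[ 0.6001 -0.3699]
[ 0.5351 -0.3949]
[ 0.4578 -0.1941]
[0.52922278 0.32142216] [0.36935292 0.30252509]
```

View pics/c1.png

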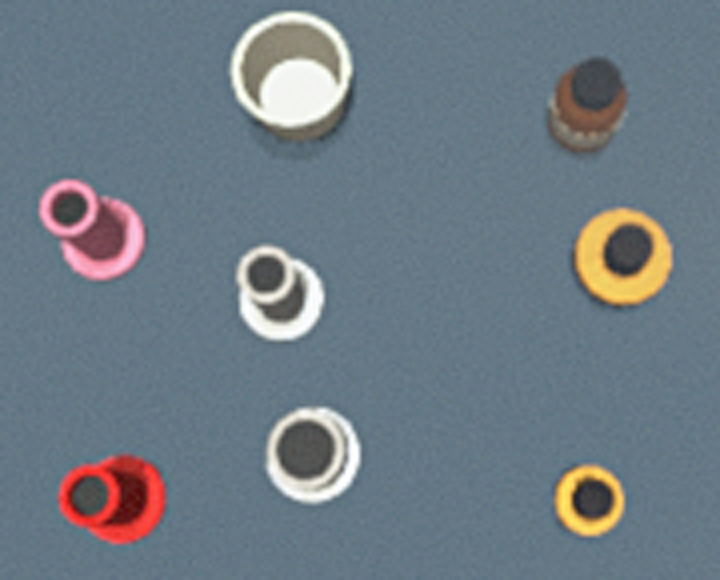

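View pics/c2.png

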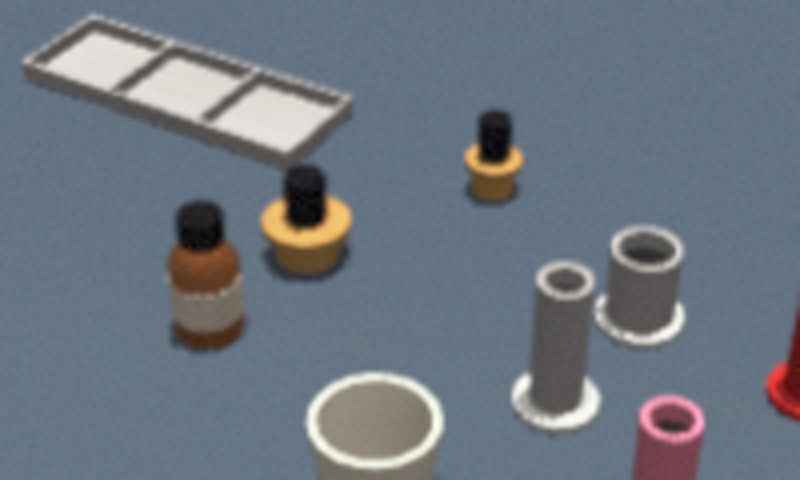

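```bash
python3 - <<'E'
from h import *
T=lambda x,y:(205+x/4,165+y/4); S=lambda x,y:(235+x/4,135+y/4)
L=[("tall rim","top",T(267.5,274),.082),("tall fl","top",T(281.5,299),.006),("tall rim","scene",S(565,279),.082),("tall fl","scene",S(556,398),.006),
("short rim","top",T(305,448),.05),("short fl","top",T(314,455),.006),("short rim","scene",S(647,249),.05),("short fl","scene",S(640,313),.006),
("large col","top",T(623,257),.026),("large knob","top",T(631,246),.056),("large col","scene",S(306,221),.026),("large knob","scene",S(305,177),.056),
("small col","top",T(589.5,500),.024),("small col","scene",S(493.5,157),.024),("small knob","scene",S(496,118),.052),
("bottle","top",T(597,83),.077),("bottle","scene",S(200,212),.077),("cup","top",T(292,70),.055)]
for n,c,uv,z in L: print(n,c,back(c,*uv,z).round(4))
print(grasp_offset,yaw())
tc=np.array([.530,-.2815]);ty=np.radians(20.3);dc=np.array([.4475,.3145]);dy=np.radians(6.7)
R=lambda a:np.array([[np.cos(a),-np.sin(a)],[np.sin(a),np.cos(a)]])
def rect(c,a,x0,x1,y0,y1,z): return np.c_[np.array([[x0,y0],[x1,y0],[x1,y1],[x0,y1],[x0,y0]])@R(a).T+c,[z]*5]
out=[]
for cam,b1,b2 in(("top",(385,205,135,95),(105,225,110,110)),("scene",(230,130,100,60),(440,235,115,90))):
    im=cv2.imread(f'pics/{cam}0.png'); k=4 if cam=="scene" else 3
    for b in(b1,b2):
        x,y,w,h=b; cr=cv2.resize(im[y:y+h,x:x+w],(400,int(h*400/w)),interpolation=cv2.INTER_CUBIC); f=400/w
        for P in (rect(tc,ty,-.037,.037,-.108,.108,.014),rect(dc,dy,-.08,.08,0,0,.014),ring(*dc,.014,.083)):
            q=((proj(cam,P)-[x-.5,y-.5])*f-.5).astype(np.int32); cv2.polylines(cr,[q],False,(0,0,255),1)
        out.append(cv2.resize(cr,(400,300)))
cv2.imwrite('pics/o1.png',np.vstack([np.hstack(out[:2]),np.hstack(out[2:])]))
E
```

```text
tall rim top [0.54  0.087]
tall fl top [0.5394 0.0876]
tall rim scene [0.5414 0.0902]
tall fl scene [0.5419 0.0913]
short rim top [0.4599 0.0668]
short fl top [0.4586 0.0656]
short rim scene [0.4613 0.0701]
short fl scene [0.4605 0.0699]
large col top [ 0.5652 -0.0919]
large knob top [ 0.5653 -0.092 ]
large col scene [ 0.5687 -0.0872]
large knob scene [ 0.5683 -0.087 ]
small col top [ 0.441  -0.0756]
small col scene [ 0.4423 -0.0726]
small knob scene [ 0.4424 -0.0717]
bottle top [ 0.644 -0.072]
bottle scene [ 0.6457 -0.0698]
cup top [0.6522 0.0843]
0.0187 66.69225150779215
```

View pics/o1.png

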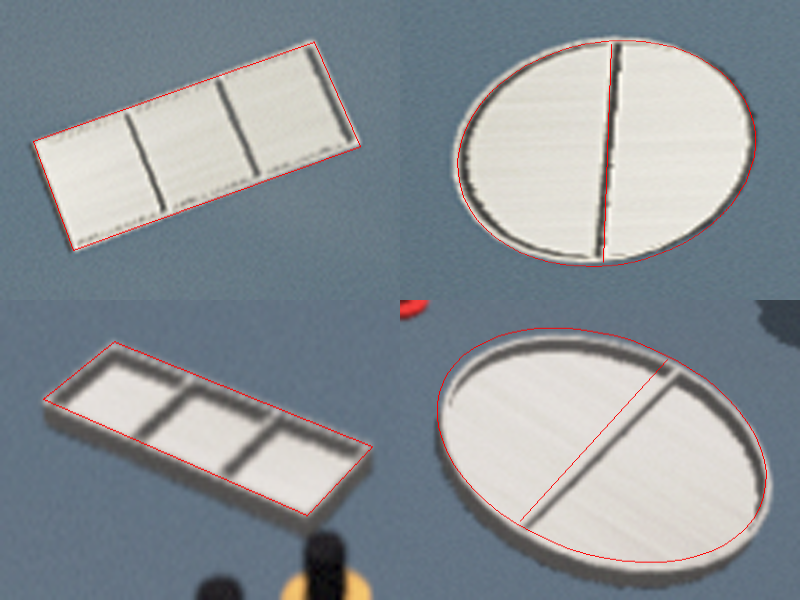

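The tray overlay fits in both views. The dish fits within about 3 mm, which is well inside the bay margins. I'm moving to the bottle first.

```bash
python3 -m handwheel '[37.8,-69.1,-4,0,0,0,1, 37.8,-69.1,-4,0,0,0,1, 37.8,-69.1,-4,0,0,0,1, 37.8,-69.1,-4,0,0,0,1, 37.8,-69.1,-4,0,0,0,1, 37.8,-69.1,-4,0,0,0,1, 37.8,-69.1,-4,0,0,0,1, 37.8,-69.1,-4,0,0,0,1]' 40
```

```text
t: 0.77
eef_pos: [0.4271, 0.3257, 0.2138]
tool_rot: [-0.0, 0.202, 0.979, -0.001]
contact_force: [0.9, 0.4, 0.1]
gripper_width: 0.999
```

```bash
python3 -m handwheel '[21.8,-39.7,-5.4,0,0,0,1, 21.8,-39.7,-5.4,0,0,0,1, 21.8,-39.7,-5.4,0,0,0,1, 21.8,-39.7,-5.4,0,0,0,1, 21.8,-39.7,-5.4,0,0,0,1, 21.8,-39.7,-5.4,0,0,0,1, 21.8,-39.7,-5.4,0,0,0,1, 21.8,-39.7,-5.4,0,0,0,1]'; python3 -c "
from h import *
print(get_obs()['eef_pos'],yaw())"
```

```text
t: 1.43
eef_pos: [0.5859, 0.0355, 0.1741]
tool_rot: [-0.0, 0.202, 0.979, -0.001]
contact_force: [1.3, 0.3, 0.5]
gripper_width: 0.996
[0.58592656 0.03552709 0.17411364] 66.71247905159116
```

```bash
python3 -m handwheel '[5.9,-10.7,-5.4,0,0,0,1, 5.9,-10.7,-5.4,0,0,0,1, 5.9,-10.7,-5.4,0,0,0,1, 5.9,-10.7,-5.4,0,0,0,1, 5.9,-10.7,-5.4,0,0,0,1,5.9,-10.7,-5.4,0,0,0,1]'; python3 - <<'E'
from h import *
o=get_obs(); p=o['eef_pos']; print(p)
out=[]
for c in("top","scene"):
    im=read_camera(c)[:,:,::-1].copy(); u,v=proj(c,[[.645,-.071,.06]])[0].astype(int)
    out.append(cv2.resize(im[v-50:v+50,u-66:u+67],(400,300),interpolation=cv2.INTER_CUBIC))
cv2.imwrite('pics/b1.png',np.hstack(out))
E
```

```text
t: 1.93
eef_pos: [0.6444, -0.0715, 0.1193]
tool_rot: [-0.001, 0.202, 0.979, -0.001]
contact_force: [-0.5, 0.6, -0.4]
gripper_width: 1.003
[ 0.64436291 -0.07149961  0.11934657]
```

View pics/b1.png

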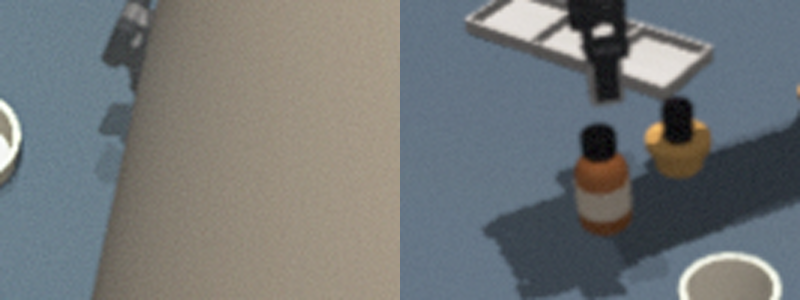

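The scene view shows the fingers (605,100) directly above the bottle cap (600,140), while the top view is blocked by the arm. Descending and gripping.

```bash
python3 -m handwheel '[0,0,-3,0,0,0,1, 0,0,-6,0,0,0,1, 0,0,-8.5,0,0,0,1, 0,0,-10.2,0,0,0,1, 0,0,-10.2,0,0,0,1,0,0,-10.2,0,0,0,1]'; python3 -m handwheel '[0,0,0,0,0,0,0.3,0,0,0,0,0,0,0.3,0,0,0,0,0,0,0,0,0,0,0,0,0,0,0,0,0,0,0,0,0,0,0,0,0,0,0,0,0,0,0,0,0,0,0]' 40;
```

```text
t: 2.53
eef_pos: [0.6444, -0.0672, 0.0186]
tool_rot: [-0.001, 0.2, 0.98, -0.0]
contact_force: [0.1, -1.0, 0.1]
gripper_width: 0.999
t: 3.12
eef_pos: [0.6452, -0.0673, 0.0201]
tool_rot: [-0.0, 0.2, 0.98, 0.0]
contact_force: [-1.6, -0.7, 6.4]
gripper_width: 0.427
```

```bash
python3 -m handwheel '[0,0,0,0,0,0,0,0,0,0,0,0,0,0, 0,0,3,0,0,0,0, 0,0,6,0,0,0,0, 0,0,9,0,0,0,0,0,0,9,0,0,0,0,0,0,9,0,0,0,0]';  python3 - <<'E'
from h import *
o=get_obs(); p=o['eef_pos']; print(p,o['contact_force'],o['q'])
im=read_camera("scene")[:,:,::-1]; u,v=proj("scene",[p])[0].astype(int)
cv2.imwrite('pics/b2.png',cv2.resize(im[v-60:v+60,u-80:u+80],(640,480),interpolation=cv2.INTER_CUBIC))
E
```

```text
t: 3.7
eef_pos: [0.6465, -0.0675, 0.112]
tool_rot: [0.002, 0.2, 0.98, 0.001]
contact_force: [-0.2, 0.1, -1.9]
gripper_width: 0.43
[ 0.64654088 -0.06752741  0.11203064] [-0.22336675  0.13124698 -1.88946181] [-0.16980401  0.569548    0.24821429  1.73426516 -0.17728115  0.85614318
  1.32547067]
```

View pics/b2.png

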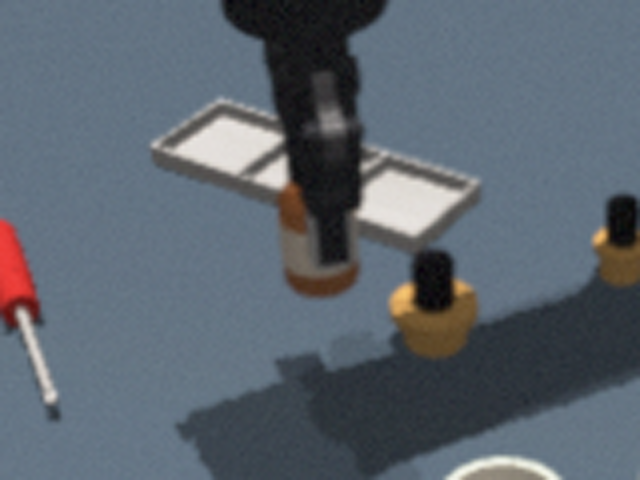

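Bottle held upright. Carrying it to the middle bay while turning the jaws across the tray.

```bash
python3 -m handwheel '[-2,-3.5,1,0,0,-7,0, -4,-7,1,0,0,-14,0, -6,-10.5,1,0,0,-21,0, -8,-14,1,0,0,-28,0, -9.5,-17,1,0,0,-34,0, -11,-20,1,0,0,-41,0, -11.6,-21.4,1,0,0,-46.6,0, -11.6,-21.4,1,0,0,-46.6,0]'; python3 -m handwheel '[0,0,0,0,0,0,0]' ; python3 -c "
from h import *
print(get_obs()['eef_pos'],yaw(),get_obs()['q'])"
```

```text
t: 4.42
eef_pos: [0.525, -0.2859, 0.1189]
tool_rot: [-0.001, 0.576, 0.818, -0.002]
contact_force: [-0.9, -0.2, -0.3]
gripper_width: 0.43
t: 4.5
eef_pos: [0.5244, -0.2854, 0.1176]
tool_rot: [-0.002, 0.576, 0.818, -0.002]
contact_force: [0.3, 0.7, -0.6]
gripper_width: 0.428
[ 0.52443891 -0.28543983  0.11757809] 19.712612347222542 [ 0.03131182  0.52180288  0.48360177  1.86838097 -0.31486968  0.83212434
  1.01955954]
```

```bash
python3 -m handwheel '[0.5,0.4,-3,0,0,0,0, 0.5,0.4,-6,0,0,0,0,0.5,0.4,-8,0,0,0,0,0.5,0.4,-8.5,0,0,0,0,0.5,0.4,-8.5,0,0,0,0,0.5,0.4,-8.5,0,0,0,0]'; python3 -m handwheel '[0,0,0,0,0,0,0,0,0,0,0,0,0,0]'; python3 - <<'E'
from h import *
o=get_obs(); p=o['eef_pos']; print(p,o['contact_force'],yaw())
im=read_camera("scene")[:,:,::-1]; u,v=proj("scene",[p])[0].astype(int)
cv2.imwrite('pics/b3.png',cv2.resize(im[v-45:v+45,u-60:u+60],(800,600),interpolation=cv2.INTER_CUBIC))
E
```

```text
t: 5.0
eef_pos: [0.5298, -0.2809, 0.0327]
tool_rot: [-0.002, 0.575, 0.818, -0.002]
contact_force: [-0.1, 0.3, -0.4]
gripper_width: 0.429
t: 5.17
eef_pos: [0.5311, -0.2812, 0.0342]
tool_rot: [-0.001, 0.575, 0.818, -0.001]
contact_force: [-0.7, 0.4, -0.7]
gripper_width: 0.428
[ 0.53105061 -0.28119486  0.03422589] [-0.66964153  0.40018912 -0.66944293] 19.836566475666782
```

View pics/b3.png

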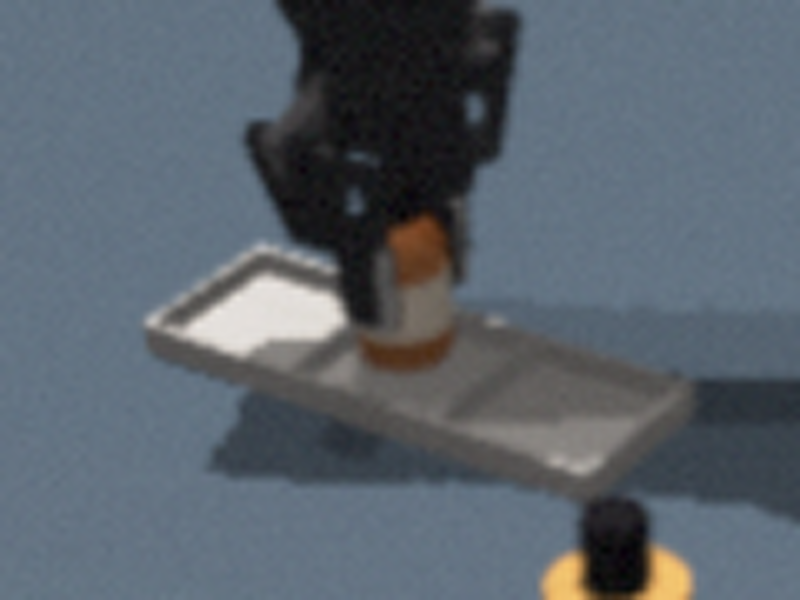

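Bottle is over the middle bay and upright. Lowering to contact.

```bash
python3 -m handwheel '[0,0,-0.4,0,0,0,0,0,0,-0.7,0,0,0,0,0,0,-0.7,0,0,0,0]'; for i in 1; do python3 -m handwheel '[0,0,-0.15,0,0,0,0,0,0,-0.2,0,0,0,0,0,0,-0.2,0,0,0,0]';python3 -m handwheel '[0,0,-0.15,0,0,0,0,0,0,-0.2,0,0,0,0,0,0,-0.2,0,0,0,0]'; done
```

```text
t: 5.47
eef_pos: [0.5307, -0.281, 0.0268]
tool_rot: [-0.001, 0.575, 0.818, -0.001]
contact_force: [-0.1, 0.3, -0.9]
gripper_width: 0.429
t: 5.72
eef_pos: [0.5305, -0.2809, 0.0246]
tool_rot: [-0.001, 0.575, 0.818, -0.001]
contact_force: [0.7, 0.8, -0.4]
gripper_width: 0.426
t: 5.97
eef_pos: [0.5307, -0.2811, 0.0231]
tool_rot: [-0.001, 0.575, 0.818, -0.001]
contact_force: [-0.6, 1.2, 4.9]
gripper_width: 0.428
```

Contact (about 5 N). Releasing, lifting, then going to the tall pocket with the jaws kept at 20°, part open.

```bash
python3 -m handwheel '[0,0,0,0,0,0,0.5,0,0,0,0,0,0,0.6,0,0,0,0,0,0,0.7,0,0,0,0,0,0,0.7,0,0,2,0,0,0,0.7,0,0,5,0,0,0,0.7,0,0,9,0,0,0,0.7,0,0,10,0,0,0,0.7]'; python3 -m handwheel '[0,4,2,0,0,0,0.7,0,8,2,0,0,0,0.7,0,12,2,0,0,0,0.7,0,16,2,0,0,0,0.7,0,20,2,0,0,0,0.7,0.5,24,2,0,0,0,0.7,1,28,2,0,0,0,0.7,1,32,2,0,0,0,0.7]'
```

```text
t: 6.63
eef_pos: [0.533, -0.283, 0.1282]
tool_rot: [0.002, 0.575, 0.818, -0.001]
contact_force: [2.0, -0.7, -0.3]
gripper_width: 0.703
t: 7.3
eef_pos: [0.5436, 0.0392, 0.1484]
tool_rot: [0.003, 0.575, 0.818, -0.0]
contact_force: [0.6, -0.9, -0.2]
gripper_width: 0.705
```

```bash
python3 -m handwheel '[-0.3,4,-2,0,0,0,0.7,-0.3,5,-3,0,0,0,0.7,-0.3,5,-3,0,0,0,0.7,-0.3,5,-3,0,0,0,0.7]'; python3 - <<'E'
from h import *
o=get_obs(); p=o['eef_pos']; print(p,o['contact_force'],yaw())
im=read_camera("scene")[:,:,::-1]; cv2.imwrite('pics/b4f.png',im); u,v=proj("scene",[p])[0].astype(int)
cv2.imwrite('pics/b4.png',cv2.resize(im[v-60:v+60,u-80:u+80],(640,480),interpolation=cv2.INTER_CUBIC))
E
```

```text
t: 7.63
eef_pos: [0.5398, 0.0896, 0.1175]
tool_rot: [0.002, 0.574, 0.819, -0.001]
contact_force: [-0.9, 0.7, 0.6]
gripper_width: 0.702
[0.53983241 0.08956338 0.1175336 ] [-0.91409992  0.65719607  0.59399567] 19.898847597410033
```

View pics/b4.png

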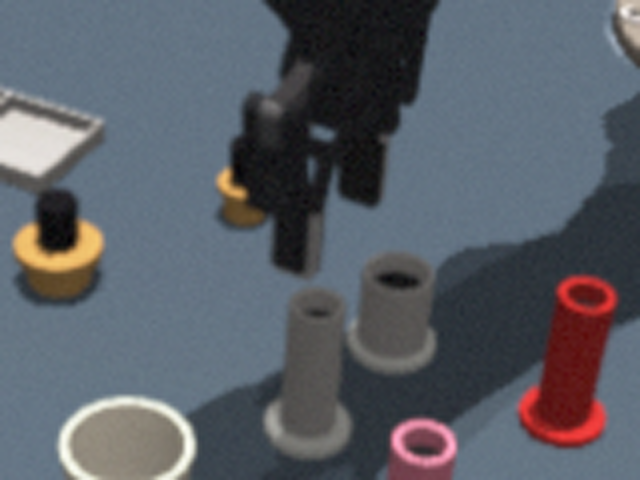

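Fingers straddle the tall pocket axis (rim at (317,302)) and clear the short pocket. Descending.

```bash
python3 -m handwheel '[0.2,-0.1,-3,0,0,0,0.7,0.2,-0.1,-6,0,0,0,0.7,0.2,-0.1,-8.5,0,0,0,0.7,0.2,-0.1,-9.3,0,0,0,0.7,0.2,-0.1,-9.3,0,0,0,0.7]'; python3 -m handwheel '[0,0,0,0,0,0,0.4,0,0,0,0,0,0,0.3,0,0,0,0,0,0,0.2,0,0,0,0,0,0,0,0,0,0,0,0,0,0,0,0,0,0,0,0,0]'; python3 -m handwheel '[0,0,0,0,0,0,0, 0,0,2,0,0,0,0,0,0,5,0,0,0,0,0,0,9,0,0,0,0,0,0,12,0,0,0,0,0,0,13,0,0,0,0,0,0,13,0,0,0,0]';
```

```text
t: 8.1
eef_pos: [0.5416, 0.0847, 0.0241]
tool_rot: [0.002, 0.577, 0.817, -0.002]
contact_force: [-0.3, 0.3, 0.4]
gripper_width: 0.696
t: 8.6
eef_pos: [0.5429, 0.0842, 0.0258]
tool_rot: [0.003, 0.577, 0.817, -0.001]
contact_force: [-0.7, -2.8, 6.3]
gripper_width: 0.308
t: 9.18
eef_pos: [0.5448, 0.0849, 0.1588]
tool_rot: [0.005, 0.577, 0.817, 0.001]
contact_force: [0.9, 0.3, -1.1]
gripper_width: 0.309
```

```bash
python3 -m handwheel '[0,-4,1,0,0,0,0,0,-8,1,0,0,0,0,0,-12,1,0,0,0,0,0,-16,1,0,0,0,0,0,-20,1,0,0,0,0,0.5,-24,1,0,0,0,0,1,-28,1,0,0,0,0,1,-32,1,0,0,0,0]';  python3 -m handwheel '[0,-4,0,0,0,0,0,0,-8,0,0,0,0,0,0,-11.3,0,0,0,0,0,0,-11.3,0,0,0,0,0,0,-11.3,0,0,0,0,0]'; python3 - <<'E'
from h import *
from scipy.spatial.transform import Rotation as Ro
o=get_obs(); print(o['eef_pos'],o['contact_force'],yaw(),o['q'][-1])
w,x,y,z=o['tool_rot']; print(Ro.from_quat([x,y,z,w]).as_matrix()[:,2])
E
```

```text
t: 9.85
eef_pos: [0.5544, -0.236, 0.1667]
tool_rot: [0.004, 0.576, 0.817, 0.001]
contact_force: [1.4, -0.0, -1.0]
gripper_width: 0.311
t: 10.27
eef_pos: [0.5522, -0.3513, 0.1643]
tool_rot: [0.002, 0.578, 0.816, 0.0]
contact_force: [0.1, 1.2, -2.2]
gripper_width: 0.312
[ 0.55221771 -0.35127507  0.16434913] [ 0.11002123  1.23032943 -2.20343731] 19.369711963694993 1.0881838982766128
[ 0.00426113 -0.00208236 -0.99998875]
```

```bash
python3 -m handwheel '[0.2,0.3,-3,0,0,0.7,0, 0.2,0.3,-6,0,0,0.7,0,0.2,0.3,-9,0,0,0.7,0,0.2,0.3,-12,0,0,0.7,0,0.2,0.3,-12.8,0,0,0.7,0,0.2,0.3,-12.8,0,0,0.7,0,0.2,0.3,-12.8,0,0,0.7,0]'; python3 -m handwheel '[0,0,0,0,0,0,0,0,0,0,0,0,0,0]'; python3 - <<'E'
from h import *
o=get_obs(); p=o['eef_pos']; print(p,o['contact_force'],yaw())
im=read_camera("scene")[:,:,::-1]; u,v=proj("scene",[p])[0].astype(int)
cv2.imwrite('pics/b5.png',cv2.resize(im[v-45:v+45,u-40:u+80],(800,600),interpolation=cv2.INTER_CUBIC))
E
```

```text
t: 10.85
eef_pos: [0.5545, -0.3474, 0.0364]
tool_rot: [0.002, 0.573, 0.82, 0.0]
contact_force: [1.7, -1.8, -0.3]
gripper_width: 0.312
t: 11.02
eef_pos: [0.5559, -0.3478, 0.0384]
tool_rot: [0.004, 0.572, 0.82, 0.001]
contact_force: [0.3, -0.3, -2.3]
gripper_width: 0.308
[ 0.55586506 -0.34779002  0.03841813] [ 0.33731773 -0.2527228  -2.32950493] 20.151200350209233
```

View pics/b5.png

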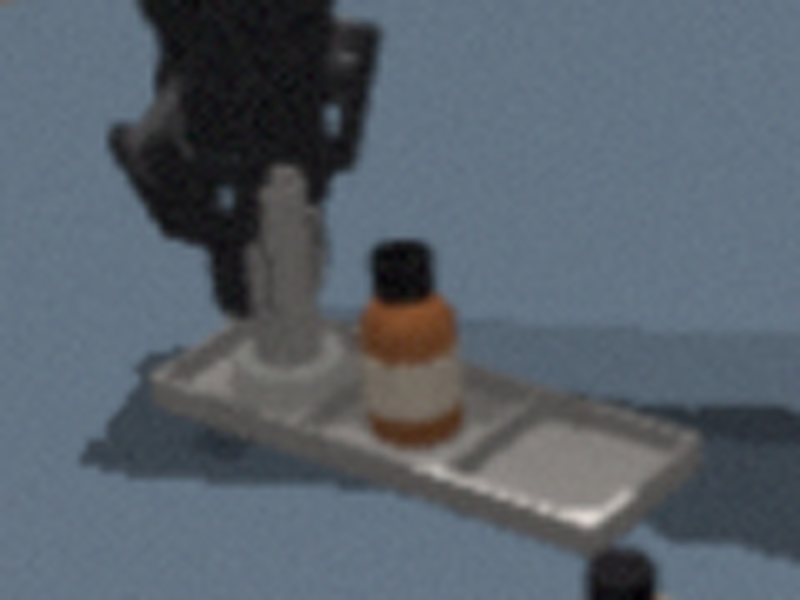

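Bottle stands in the middle bay. The pocket is over the far bay about 4 mm toward the divider (the grasp offset), so I'll nudge it and lower to contact.

```bash
python3 -m handwheel '[0,-0.3,-0.3,0,0,0,0,0,-0.4,-0.6,0,0,0,0,0,-0.4,-0.6,0,0,0,0]'; python3 -m handwheel '[0,0,-0.15,0,0,0,0,0,0,-0.2,0,0,0,0,0,0,-0.2,0,0,0,0]';python3 -m handwheel '[0,0,-0.15,0,0,0,0,0,0,-0.2,0,0,0,0,0,0,-0.2,0,0,0,0]'
```

```text
t: 11.32
eef_pos: [0.5556, -0.3523, 0.0323]
tool_rot: [0.004, 0.573, 0.82, 0.001]
contact_force: [0.0, 1.4, -1.8]
gripper_width: 0.312
t: 11.57
eef_pos: [0.5554, -0.3523, 0.0301]
tool_rot: [0.003, 0.573, 0.82, 0.001]
contact_force: [-0.8, -0.3, -1.7]
gripper_width: 0.314
t: 11.82
eef_pos: [0.5556, -0.3524, 0.0289]
tool_rot: [0.004, 0.573, 0.82, 0.001]
contact_force: [-1.8, 2.4, 6.6]
gripper_width: 0.307
```

```bash
python3 -m handwheel '[0,0,0,0,0,0,0.4,0,0,0,0,0,0,0.5,0,0,0,0,0,0,0.6,0,0,0,0,0,0,0.6,0,0,2,0,0,0,0.6,0,0,5,0,0,0,0.6,0,0,9,0,0,0,0.6,0,0,10,0,0,0,0.6]'; python3 -m handwheel '[-1,3,2,0,0,0,0.6,-2.5,7,2,0,0,0,0.6,-4,11,2,0,0,0,0.6,-6,15,2,0,0,0,0.6,-8,19,2,0,0,0,0.6,-10,23,0,0,0,0,0.6,-11.4,27.8,-1,0,0,0,0.6,-11.4,27.8,-1,0,0,0,0.6]'; python3 -m handwheel '[0,0,0,0,0,0,0.6]'; python3 -c "
from h import *
print(get_obs()['eef_pos'],yaw(),get_obs()['q'])"
```

```text
t: 12.48
eef_pos: [0.5578, -0.3546, 0.1344]
tool_rot: [0.007, 0.573, 0.819, 0.001]
contact_force: [0.2, 0.3, 0.9]
gripper_width: 0.6
t: 13.15
eef_pos: [0.4412, -0.073, 0.1235]
tool_rot: [0.006, 0.572, 0.82, 0.001]
contact_force: [-0.6, 0.6, -1.3]
gripper_width: 0.594
t: 13.23
eef_pos: [0.439, -0.0684, 0.1224]
tool_rot: [0.004, 0.569, 0.822, 0.001]
contact_force: [-0.7, -0.3, -0.0]
gripper_width: 0.595
[ 0.4389753  -0.06840923  0.12235957] 20.56980156229291 [-0.43759234  0.27295338  0.52457107  2.22262749 -0.2123191   0.68381289
  0.59420223]
```

```bash
python3 -m handwheel '[0.3,-0.5,-2,0,0,0,0.6,0.3,-0.5,-5,0,0,0,0.6,0.3,-0.5,-5,0,0,0,0.6,0.3,-0.5,-5,0,0,0,0.6]';  python3 - <<'E'
from h import *
o=get_obs(); p=o['eef_pos']; print(p,o['contact_force'],yaw())
im=read_camera("scene")[:,:,::-1]; cv2.imwrite('pics/b6f.png',im);u,v=proj("scene",[[.4417,-.0738,.05]])[0].astype(int)
cv2.imwrite('pics/b6.png',cv2.resize(im[v-45:v+45,u-60:u+60],(640,480),interpolation=cv2.INTER_CUBIC))
E
```

```text
t: 13.57
eef_pos: [0.4412, -0.0743, 0.0719]
tool_rot: [0.003, 0.57, 0.822, 0.0]
contact_force: [-0.2, 0.1, 0.7]
gripper_width: 0.6
[ 0.44115848 -0.07428616  0.07192339] [-0.23809026  0.0513942   0.72613832] 20.494339251726768
```

View pics/b6.png

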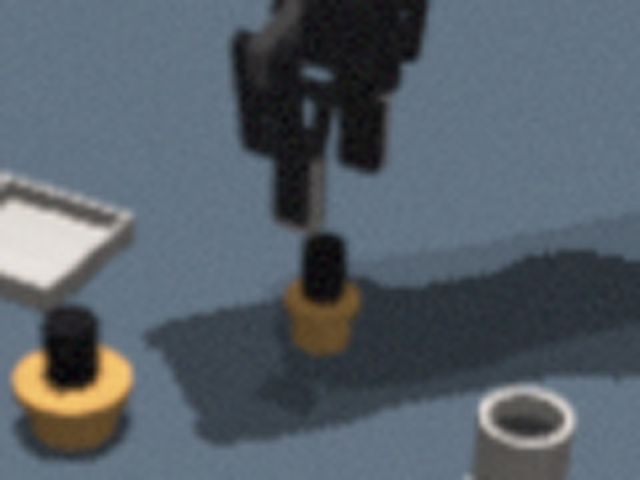

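Fingers' midpoint (331,198) lies over the knob axis (327,~200). Descending and gripping.

```bash
python3 -m handwheel '[0,0,-2,0,0,0,0.6,0,0,-3.5,0,0,0,0.6,0,0,-4.4,0,0,0,0.6,0,0,-4.4,0,0,0,0.6]'; python3 -m handwheel '[0,0,0,0,0,0,0.4,0,0,0,0,0,0,0.3,0,0,0,0,0,0,0.2,0,0,0,0,0,0,0,0,0,0,0,0,0,0,0,0,0,0,0,0,0]'; python3 -m handwheel '[0,0,0,0,0,0,0, 0,0,2,0,0,0,0,0,0,5,0,0,0,0,0,0,9,0,0,0,0,0,0,11,0,0,0,0,0,0,11,0,0,0,0,0,0,11,0,0,0,0]';
```

```text
t: 13.95
eef_pos: [0.4421, -0.0746, 0.0288]
tool_rot: [0.004, 0.57, 0.821, 0.001]
contact_force: [-0.5, -0.3, -0.2]
gripper_width: 0.598
t: 14.45
eef_pos: [0.4429, -0.0748, 0.0298]
tool_rot: [0.005, 0.57, 0.821, 0.001]
contact_force: [-0.7, 0.1, 7.6]
gripper_width: 0.218
t: 15.03
eef_pos: [0.4437, -0.0744, 0.1408]
tool_rot: [0.006, 0.57, 0.822, 0.003]
contact_force: [-0.1, 0.1, -0.9]
gripper_width: 0.218
```

```bash
python3 -m handwheel '[1.5,-3.5,0,0,0.6,0,0,3,-7,0,0,0.6,0,0,5,-10.5,0,0,0.6,0,0,6.2,-13.8,0,0,0.6,0,0,6.2,-13.8,0,0,0.6,0,0,6.2,-13.8,0,0,0.6,0,0]'; python3 -m handwheel '[0,0,0,0,0,0,0,0,0,0,0,0,0,0]'
```

```text
t: 15.53
eef_pos: [0.5046, -0.2145, 0.1389]
tool_rot: [0.0, 0.572, 0.82, -0.001]
contact_force: [-0.3, 0.1, -0.9]
gripper_width: 0.214
t: 15.7
eef_pos: [0.5033, -0.2133, 0.1374]
tool_rot: [-0.001, 0.571, 0.821, -0.002]
contact_force: [-0.3, -0.3, -0.3]
gripper_width: 0.221
```

```bash
python3 -m handwheel '[0.2,-0.2,-3,0,0,0,0,0.2,-0.2,-6,0,0,0,0,0.2,-0.2,-8.5,0,0,0,0,0.2,-0.2,-9.7,0,0,0,0,0.2,-0.2,-9.7,0,0,0,0,0.2,-0.2,-9.7,0,0,0,0]'; python3 -m handwheel '[0,0,0,0,0,0,0,0,0,0,0,0,0,0]'; python3 - <<'E'
from h import *
o=get_obs(); p=o['eef_pos']; print(p,o['contact_force'],yaw())
im=read_camera("scene")[:,:,::-1]; u,v=proj("scene",[[.53,-.28,.03]])[0].astype(int)
cv2.imwrite('pics/b7.png',cv2.resize(im[v-45:v+45,u-60:u+60],(800,600),interpolation=cv2.INTER_CUBIC))
E
```

```text
t: 16.2
eef_pos: [0.5051, -0.2146, 0.0405]
tool_rot: [-0.002, 0.571, 0.821, -0.002]
contact_force: [-0.1, 0.2, -0.4]
gripper_width: 0.217
t: 16.37
eef_pos: [0.5062, -0.2148, 0.042]
tool_rot: [-0.001, 0.571, 0.821, -0.001]
contact_force: [-0.3, -0.4, -0.2]
gripper_width: 0.216
[ 0.50620425 -0.2148035   0.04201319] [-0.27394839 -0.39470867 -0.23778596] 20.357919920026763
```

View pics/b7.png

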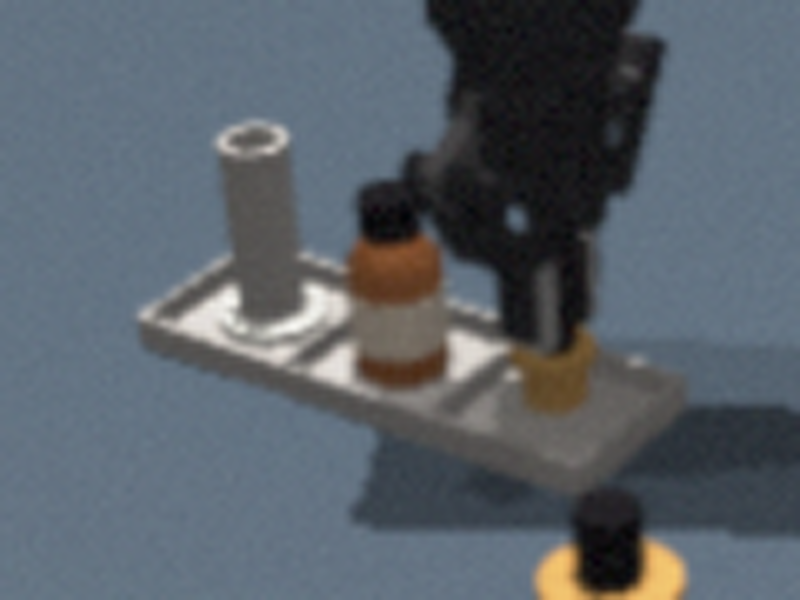

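Tall pocket and bottle stand flat in their bays and the plug is over the near bay. Lowering to contact.

```bash
python3 -m handwheel '[-0.1,0.1,-0.4,0,0,0,0,-0.1,0.2,-0.6,0,0,0,0,-0.1,0.2,-0.6,0,0,0,0]'; python3 -m handwheel '[0,0,-0.15,0,0,0,0,0,0,-0.2,0,0,0,0,0,0,-0.2,0,0,0,0]';python3 -m handwheel '[0,0,-0.15,0,0,0,0,0,0,-0.2,0,0,0,0,0,0,-0.2,0,0,0,0]'
```

```text
t: 16.67
eef_pos: [0.505, -0.2124, 0.0358]
tool_rot: [-0.001, 0.571, 0.821, -0.001]
contact_force: [-0.1, 0.7, -2.1]
gripper_width: 0.218
t: 16.92
eef_pos: [0.5049, -0.2124, 0.0337]
tool_rot: [-0.001, 0.571, 0.821, -0.001]
contact_force: [-0.5, 0.0, -0.1]
gripper_width: 0.212
t: 17.17
eef_pos: [0.5052, -0.2127, 0.0328]
tool_rot: [-0.001, 0.571, 0.821, -0.001]
contact_force: [-3.8, 2.3, 13.9]
gripper_width: 0.22
```

```bash
python3 -m handwheel '[0,0,0.1,0,0,0,0.3,0,0,0.1,0,0,0,0.4,0,0,0.1,0,0,0,0.55,0,0,0.1,0,0,0,0.55,0,0,2,0,0,0,0.55,0,0,5,0,0,0,0.6,0,0,9,0,0,0,0.7,0,0,9,0,0,0,0.8]'; python3 -m handwheel '[-0.5,4,0,0,0,0,0.8,-1,8,0,0,0,0,0.8,-1.5,12,0,0,0,0,0.8,-2.2,16,0,0,0,0,0.8,-3,20,0,0,0,0,0.8,-3.8,24,0,0,0,0,0.8,-4.5,27.8,0,0,0,0,0.8,-4.5,27.8,0,0,0,0,0.8]'; python3 -m handwheel '[0,0,0,0,0,0,0.8,0,0,0,0,0,0,0.8]'
```

```text
t: 17.83
eef_pos: [0.5086, -0.2147, 0.1286]
tool_rot: [0.003, 0.572, 0.821, 0.001]
contact_force: [0.8, -0.7, 0.3]
gripper_width: 0.794
t: 18.5
eef_pos: [0.4621, 0.0716, 0.1281]
tool_rot: [0.002, 0.567, 0.824, 0.001]
contact_force: [-0.3, 0.5, 0.1]
gripper_width: 0.801
t: 18.67
eef_pos: [0.4619, 0.0727, 0.128]
tool_rot: [0.002, 0.566, 0.825, 0.001]
contact_force: [0.4, -0.3, 0.1]
gripper_width: 0.802
```

```bash
python3 -m handwheel '[-0.2,-0.5,-3,0,0,0,0.8,-0.2,-0.5,-5,0,0,0,0.8,-0.2,-0.5,-5,0,0,0,0.8,-0.2,-0.5,-5,0,0,0,0.8]';  python3 - <<'E'
from h import *
o=get_obs(); p=o['eef_pos']; print(p,o['contact_force'],yaw())
im=read_camera("scene")[:,:,::-1]; cv2.imwrite('pics/b8f.png',im);u,v=proj("scene",[[.46,.068,.05]])[0].astype(int)
cv2.imwrite('pics/b8.png',cv2.resize(im[v-45:v+45,u-60:u+60],(640,480),interpolation=cv2.INTER_CUBIC))
E
```

```text
t: 19.0
eef_pos: [0.4594, 0.066, 0.0776]
tool_rot: [0.001, 0.567, 0.824, 0.0]
contact_force: [0.3, 0.3, 0.0]
gripper_width: 0.805
[0.4594381  0.06598065 0.0776008 ] [0.27393725 0.27612588 0.01466613] 20.917901913454713
```

View pics/b8.png

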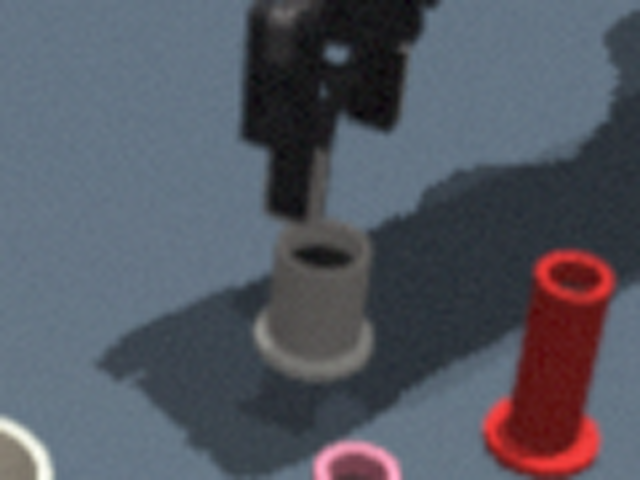

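Fingers' midpoint (336,173) is close to the pocket's axis line (330,183). Descending.

```bash
python3 -m handwheel '[0.1,0.1,-2.5,0,0,0,0.8,0.1,0.1,-5,0,0,0,0.8,0.1,0.1,-5.9,0,0,0,0.8,0.1,0.1,-5.9,0,0,0,0.8,0.1,0.1,-5.9,0,0,0,0.8]'; python3 -m handwheel '[0,0,0,0,0,0,0.6,0,0,0,0,0,0,0.5,0,0,0,0,0,0,0.4,0,0,0,0,0,0,0,0,0,0,0,0,0,0,0,0,0,0,0,0,0,0,0,0,0,0,0,0]'; python3 -m handwheel '[0,0,0,0,0,0,0, 0,0,2,0,0,0,0,0,0,5,0,0,0,0,0,0,9,0,0,0,0,0,0,13,0,0,0,0,0,0,13,0,0,0,0,0,0,13,0,0,0,0]';
```

```text
t: 19.47
eef_pos: [0.4618, 0.0671, 0.0202]
tool_rot: [0.002, 0.567, 0.824, 0.001]
contact_force: [0.1, 0.6, 0.3]
gripper_width: 0.805
t: 20.05
eef_pos: [0.4627, 0.0673, 0.0216]
tool_rot: [0.003, 0.567, 0.824, 0.002]
contact_force: [-0.9, -0.1, 9.6]
gripper_width: 0.441
t: 20.63
eef_pos: [0.4642, 0.068, 0.154]
tool_rot: [0.004, 0.567, 0.824, 0.005]
contact_force: [-0.3, -0.0, -1.8]
gripper_width: 0.44
```

```bash
python3 -m handwheel '[-0.3,4,0,-0.2,0.5,0,0,-0.6,8,0,-0.2,0.5,0,0,-0.9,12,0,-0.2,0.5,0,0,-1.2,16,0,-0.2,0.5,0,0,-1.5,20,0,-0.2,0.5,0,0,-1.8,24,0,-0.2,0.5,0,0,-2,28,0,-0.2,0.5,0,0,-2,28.3,0,-0.2,0.5,0,0]'; python3 -m handwheel '[0,0,0,0,0,0,0,0,0,0,0,0,0,0]'
```

```text
t: 21.3
eef_pos: [0.4409, 0.36, 0.1522]
tool_rot: [-0.0, 0.563, 0.827, 0.002]
contact_force: [-0.8, 0.8, -0.8]
gripper_width: 0.436
t: 21.47
eef_pos: [0.4392, 0.3606, 0.1504]
tool_rot: [-0.001, 0.561, 0.828, 0.0]
contact_force: [-0.4, 0.1, -1.2]
gripper_width: 0.437
```

```bash
python3 -m handwheel '[0.4,-0.8,-3,0,0,0,0,0.4,-0.8,-6,0,0,0,0,0.4,-0.8,-9,0,0,0,0,0.4,-0.8,-11.6,0,0,0,0,0.4,-0.8,-11.6,0,0,0,0,0.4,-0.8,-11.6,0,0,0,0]'; python3 -m handwheel '[0,0,0,0,0,0,0,0,0,0,0,0,0,0]'; python3 - <<'E'
from h import *
o=get_obs(); p=o['eef_pos']; print(p,o['contact_force'],yaw())
out=[]
for c in("scene","top"):
    im=read_camera(c)[:,:,::-1]; u,v=proj(c,[[.448,.315,.03]])[0].astype(int)
    out.append(cv2.resize(im[v-60:v+60,u-60:u+60],(400,400),interpolation=cv2.INTER_CUBIC))
cv2.imwrite('pics/b9.png',np.hstack(out))
E
```

```text
t: 21.97
eef_pos: [0.4427, 0.35, 0.0334]
tool_rot: [-0.001, 0.562, 0.827, -0.002]
contact_force: [-0.7, 0.6, -0.7]
gripper_width: 0.436
t: 22.13
eef_pos: [0.4438, 0.3497, 0.035]
tool_rot: [-0.0, 0.563, 0.827, -0.001]
contact_force: [0.2, 0.1, -0.5]
gripper_width: 0.439
[0.44383003 0.34971602 0.03502414] [ 0.24690182  0.11713455 -0.51313681] 21.482734535670353
```

View pics/b9.png

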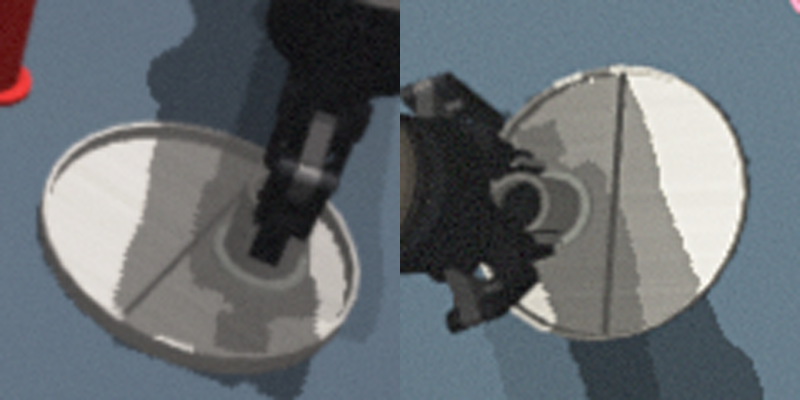

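The short pocket is in the far half; its flange edge (590,205) is clear of the divider (614) in the top view. Lowering with +3 mm in y.

```bash
python3 -m handwheel '[0,0.2,-0.4,0,0,0,0,0,0.3,-0.6,0,0,0,0,0,0.3,-0.6,0,0,0,0]'; python3 -m handwheel '[0,0,-0.15,0,0,0,0,0,0,-0.2,0,0,0,0,0,0,-0.2,0,0,0,0]';python3 -m handwheel '[0,0,-0.15,0,0,0,0,0,0,-0.2,0,0,0,0,0,0,-0.2,0,0,0,0]'
```

```text
t: 22.48
eef_pos: [0.4434, 0.354, 0.029]
tool_rot: [-0.001, 0.562, 0.827, -0.001]
contact_force: [-0.8, -0.4, -1.0]
gripper_width: 0.44
t: 22.73
eef_pos: [0.4433, 0.354, 0.0268]
tool_rot: [-0.001, 0.562, 0.827, -0.001]
contact_force: [-0.4, -0.4, -1.0]
gripper_width: 0.438
t: 22.98
eef_pos: [0.4433, 0.354, 0.0249]
tool_rot: [-0.001, 0.562, 0.827, -0.001]
contact_force: [-0.7, 0.3, 1.1]
gripper_width: 0.438
```

```bash
python3 -m handwheel '[0,0,-0.1,0,0,0,0,0,0,-0.15,0,0,0,0]'; python3 -m handwheel '[0,0,0,0,0,0,0.5,0,0,0,0,0,0,0.6,0,0,0,0,0,0,0.75,0,0,0,0,0,0,0.75,0,0,2,0,0,0,0.75,0,0,5,0,0,0,0.7,0,0,9,0,0,0,0.7,0,0,11,0,0,0,0.7]'; python3 -m handwheel '[1,-4,0,0,0,0,0.7,2.5,-8,0,0,0,0,0.7,4,-12,0,0,0,0,0.7,5.5,-16,0,0,0,0,0.7,7,-20,0,0,0,0,0.7,8.5,-24,0,0,0,0,0.7,10,-28,0,0,0,0,0.7,11,-32,0,0,0,0,0.7]'; python3 -m handwheel '[0,0,0,0,0,0,0.7]'
```

```text
t: 23.15
eef_pos: [0.4433, 0.3541, 0.0247]
tool_rot: [-0.001, 0.562, 0.827, -0.001]
contact_force: [-6.3, -4.2, 22.0]
gripper_width: 0.437
t: 23.82
eef_pos: [0.4447, 0.3546, 0.1379]
tool_rot: [-0.001, 0.563, 0.827, 0.001]
contact_force: [0.7, 1.1, 0.0]
gripper_width: 0.703
t: 24.48
eef_pos: [0.554, 0.0386, 0.138]
tool_rot: [-0.0, 0.562, 0.827, 0.001]
contact_force: [1.6, 1.0, -0.5]
gripper_width: 0.7
t: 24.57
eef_pos: [0.5556, 0.0282, 0.1386]
tool_rot: [0.002, 0.567, 0.823, -0.0]
contact_force: [-0.4, 0.3, -1.2]
gripper_width: 0.702
```

```bash
python3 -m handwheel '[0.5,-4,0,0,0,0,0.7,0.8,-8,-2,0,0,0,0.7,1.1,-11.6,-4,0,0,0,0.7,1.1,-11.6,-6,0,0,0,0.7,1.1,-11.6,-6,0,0,0,0.7,1.1,-11.6,-6,0,0,0,0.7]';  python3 - <<'E'
from h import *
o=get_obs(); p=o['eef_pos']; print(p,o['contact_force'],yaw())
im=read_camera("scene")[:,:,::-1]; cv2.imwrite('pics/b10f.png',im);u,v=proj("scene",[[.567,-.0895,.05]])[0].astype(int)
cv2.imwrite('pics/b10.png',cv2.resize(im[v-45:v+45,u-60:u+60],(640,480),interpolation=cv2.INTER_CUBIC))
E
```

```text
t: 25.07
eef_pos: [0.5654, -0.0882, 0.0775]
tool_rot: [0.001, 0.568, 0.823, -0.001]
contact_force: [1.0, 1.4, 0.8]
gripper_width: 0.699
[ 0.56536371 -0.08816029  0.07747455] [0.99205413 1.44922042 0.80700341] 20.762261484914426
```

View pics/b10.png

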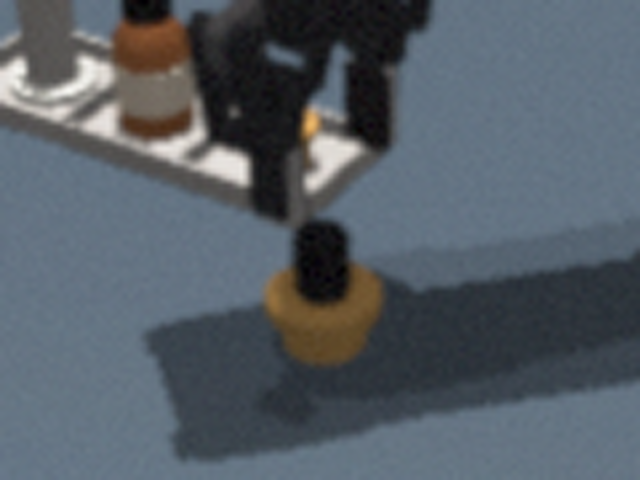

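Fingers' midpoint (325,180) is over the knob axis (322,~185). Descending and gripping.

```bash
python3 -m handwheel '[0,0,-2,0,0,0,0.7,0,-0.1,-3.8,0,0,0,0.7,0,-0.1,-4.7,0,0,0,0.7,0,-0.1,-4.7,0,0,0,0.7]'; python3 -m handwheel '[0,0,0,0,0,0,0.5,0,0,0,0,0,0,0.4,0,0,0,0,0,0,0.2,0,0,0,0,0,0,0,0,0,0,0,0,0,0,0,0,0,0,0,0,0,0,0,0,0,0,0,0]'; python3 -m handwheel '[0,0,0,0,0,0,0, 0,0,2,0,0,0,0,0,0,5,0,0,0,0,0,0,9,0,0,0,0,0,0,13,0,0,0,0,0,0,13,0,0,0,0,0,0,13,0,0,0,0]';
```

```text
t: 25.45
eef_pos: [0.566, -0.086, 0.0308]
tool_rot: [0.0, 0.566, 0.824, -0.0]
contact_force: [-1.5, 0.6, 0.6]
gripper_width: 0.702
t: 26.03
eef_pos: [0.5668, -0.0858, 0.0318]
tool_rot: [0.001, 0.566, 0.824, 0.0]
contact_force: [-0.1, 1.6, 7.2]
gripper_width: 0.266
t: 26.62
eef_pos: [0.5683, -0.086, 0.1641]
tool_rot: [0.003, 0.566, 0.824, 0.002]
contact_force: [-0.5, -0.2, -2.6]
gripper_width: 0.264
```

```bash
python3 -m handwheel '[-1,3.5,0,0,0.3,0,0,-2.2,7,0,0,0.3,0,0,-3.4,11,0,0,0.3,0,0,-4.6,15,0,0,0.3,0,0,-5.8,19,0,0,0.3,0,0,-7,22.5,0,0,0.3,0,0,-8.2,26,0,0,0.3,0,0,-9,28,0,0,0.3,0,0]'; python3 -m handwheel '[0,0,0,0,0,0,0]'
```

```text
t: 27.28
eef_pos: [0.4753, 0.1981, 0.1623]
tool_rot: [-0.001, 0.564, 0.826, -0.001]
contact_force: [-0.1, -0.6, -0.9]
gripper_width: 0.265
t: 27.37
eef_pos: [0.4723, 0.2029, 0.1607]
tool_rot: [-0.002, 0.561, 0.828, -0.001]
contact_force: [-0.8, -0.3, -2.2]
gripper_width: 0.267
```

```bash
python3 -m handwheel '[-1,4,0,0,0,0,0,-2,7.3,0,0,0,0,0,-2,7.3,0,0,0,0,0,-2,7.3,-3,0,0,0,0,-2,7.3,-6,0,0,0,0,-2,7.3,-9,0,0,0,0,-2,7.3,-10.8,0,0,0,0,-2,7.3,-10.8,0,0,0,0]'; python3 -m handwheel '[0,0,0,0,0,0,0,0,0,0,0,0,0,0]'; python3 - <<'E'
from h import *
o=get_obs(); p=o['eef_pos']; print(p,o['contact_force'],yaw())
out=[]
for c in("scene","top"):
    im=read_camera(c)[:,:,::-1]; u,v=proj(c,[[.448,.315,.03]])[0].astype(int)
    out.append(cv2.resize(im[v-60:v+60,u-60:u+60],(400,400),interpolation=cv2.INTER_CUBIC))
cv2.imwrite('pics/b11.png',np.hstack(out))
E
```

```text
t: 28.03
eef_pos: [0.4492, 0.2728, 0.048]
tool_rot: [-0.003, 0.561, 0.828, -0.006]
contact_force: [-1.1, -0.1, -1.3]
gripper_width: 0.265
t: 28.2
eef_pos: [0.4489, 0.2715, 0.0477]
tool_rot: [-0.003, 0.562, 0.827, -0.007]
contact_force: [-1.1, 0.2, -2.6]
gripper_width: 0.267
[0.44892906 0.27153257 0.04774659] [-1.05308638  0.1810933  -2.63067744] 21.638106890071594
```

View pics/b11.png

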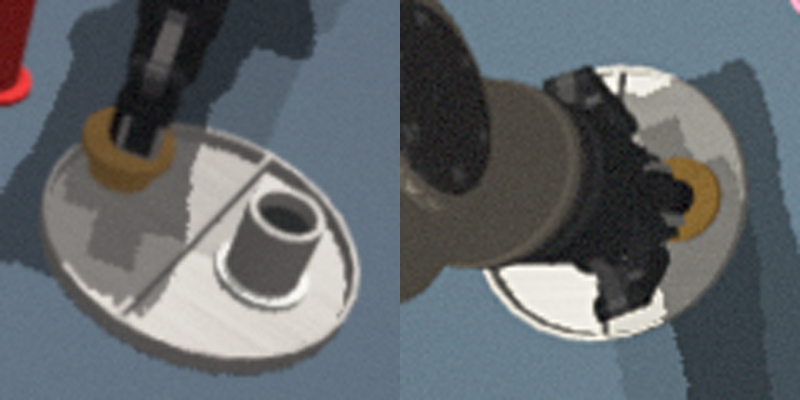

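Short pocket stands well in its half. The plug needs about +8 mm in y and a small tilt correction before lowering.

```bash
python3 -m handwheel '[0.2,0.4,0,0.5,-0.7,0,0,0.3,0.8,0,0.5,-0.7,0,0,0.3,0.8,-0.5,0.5,-0.7,0,0,0.3,0.8,-0.5,0.5,-0.7,0,0]'; python3 -m handwheel '[0,0,0,0,0,0,0,0,0,0,0,0,0,0]'
```

```text
t: 28.63
eef_pos: [0.4527, 0.2814, 0.0437]
tool_rot: [-0.0, 0.561, 0.828, 0.002]
contact_force: [-0.3, -0.9, -2.3]
gripper_width: 0.266
t: 28.8
eef_pos: [0.4525, 0.2814, 0.0436]
tool_rot: [-0.0, 0.561, 0.828, 0.002]
contact_force: [0.3, -0.0, -1.6]
gripper_width: 0.266
```

Expected contact is near z = 0.0348.

```bash
python3 -m handwheel '[0,0,-0.3,0,0,0,0,0,0,-0.5,0,0,0,0,0,0,-0.5,0,0,0,0]'; python3 -m handwheel '[0,0,-0.15,0,0,0,0,0,0,-0.2,0,0,0,0,0,0,-0.2,0,0,0,0]';python3 -m handwheel '[0,0,-0.1,0,0,0,0,0,0,-0.15,0,0,0,0,0,0,-0.15,0,0,0,0]';python3 -m handwheel '[0,0,-0.05,0,0,0,0,0,0,-0.1,0,0,0,0,0,0,-0.1,0,0,0,0]'
```

```text
t: 29.05
eef_pos: [0.4522, 0.2811, 0.0381]
tool_rot: [-0.0, 0.561, 0.828, 0.001]
contact_force: [0.4, 0.6, -1.8]
gripper_width: 0.265
t: 29.3
eef_pos: [0.4521, 0.2811, 0.0359]
tool_rot: [-0.001, 0.561, 0.828, 0.001]
contact_force: [-0.2, 0.0, -2.1]
gripper_width: 0.262
t: 29.55
eef_pos: [0.4522, 0.2811, 0.0349]
tool_rot: [-0.001, 0.561, 0.828, 0.001]
contact_force: [-1.6, -0.4, 2.6]
gripper_width: 0.268
t: 29.8
eef_pos: [0.4522, 0.2812, 0.0348]
tool_rot: [-0.001, 0.561, 0.828, 0.002]
contact_force: [-3.6, -1.7, 11.6]
gripper_width: 0.263
```

```bash
python3 -m handwheel '[0,0,0,0,0,0,0.35,0,0,0,0,0,0,0.45,0,0,0,0,0,0,0.6,0,0,0,0,0,0,0.6,0,0,2,0,0,0,0.6,0,0,5,0,0,0,0.6,0,0,9,0,0,0,0.6,0,0,13,0,0,0,0.6]'; python3 -m handwheel '[-2,4,3,0,0,0,0.6,-4,8,5,0,0,0,0.6,-6,12,5,0,0,0,0.6,-8,15,5,0,0,0,0.6,-10,19,5,0,0,0,0.6,-12,22,5,0,0,0,0.6,-14,26,5,0,0,0,0.6,-16,30,5,0,0,0,0.6]';python3 -m handwheel '[0,2,0,0,0,0,0.6,0,2,0,0,0,0,0.6]'; python3 - <<'E'
from h import *
a=read_camera("top")[:,:,::-1]; b=read_camera("scene")[:,:,::-1]
f=lambda im,x,y,w,h:cv2.resize(im[y:y+h,x:x+w],(400,300),interpolation=cv2.INTER_CUBIC)
cv2.imwrite('pics/fin.png',np.vstack([np.hstack([f(a,385,190,140,105),f(a,95,225,140,105)]),np.hstack([f(b,225,110,120,90),f(b,430,225,120,90)])]))
cv2.imwrite('pics/fin2.png',np.vstack([a[60:340],b[:320]]))
E
```

```text
t: 30.47
eef_pos: [0.4516, 0.2805, 0.1655]
tool_rot: [-0.001, 0.561, 0.828, 0.0]
contact_force: [0.4, 1.6, 0.0]
gripper_width: 0.599
t: 31.13
eef_pos: [0.2984, 0.5654, 0.2154]
tool_rot: [-0.001, 0.561, 0.828, 0.0]
contact_force: [0.5, 0.7, -0.2]
gripper_width: 0.603
t: 31.3
eef_pos: [0.2938, 0.5911, 0.2144]
tool_rot: [-0.002, 0.558, 0.83, 0.001]
contact_force: [-1.3, -0.4, 0.6]
gripper_width: 0.598
```

View pics/fin.png

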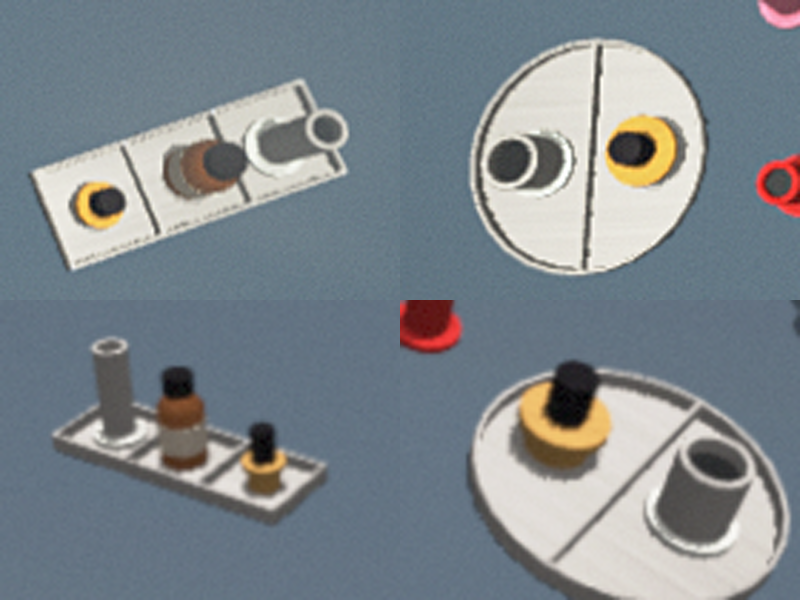

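View pics/fin2.png

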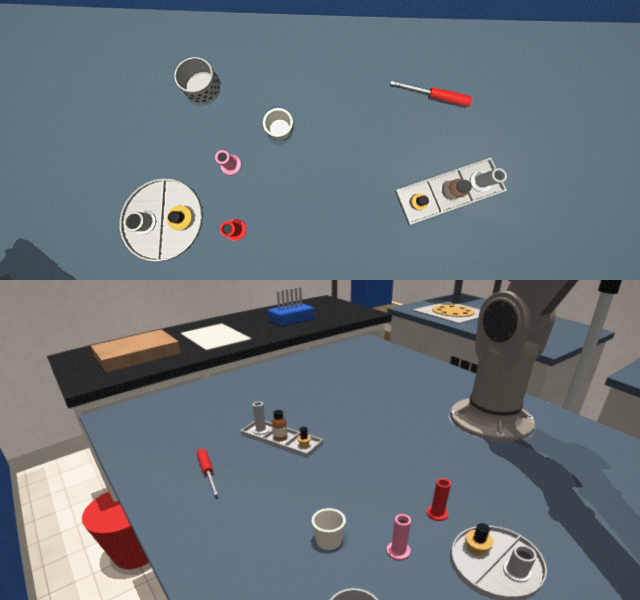

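The final views show all five items in their bays, with the cup, basket, screwdriver and decoys unmoved. One numeric check that the tall pocket is upright (rim against flange), then I'll hand in.

```bash
python3 - <<'E'
from h import *
k=400/140;m=400/120
print(back("top",385+327/k,190+130/k,.085),back("top",385+281/k,190+147/k,.009))
print(back("scene",225+111/m,110+47/m,.085),back("scene",225+119/m,110+133/m,.009))
print(hand_in())
E
```

```text
[ 0.55205054 -0.34789859] [ 0.55207093 -0.35219165]
[ 0.55388158 -0.3421328 ] [ 0.55679739 -0.34100407]
the job is handed in; nothing more can be done
None
```

Both kits are made up and handed in at about 31 s of the 134 s allowed.

- **Oblong tray:** the bottle went into the middle bay first, then the tall pocket into the far end bay and the small plug into the near end bay.
- **Round dish:** the short pocket went into the +y half, then the large plug into the -y half.
- **Setting down:** I lowered each item in steps of about 2 mm until the wrist felt the floor, then opened the jaws. The readings at contact were 5 to 22 N. The 22 N was on the short pocket, where I pressed slightly further to confirm contact.

**Last checks:**
- The final views from both cameras show all five items upright in their bays, clear of the walls and dividers. The arm was away from everything.
- The cup, basket, screwdriver and the pink and red lookalikes appear where they started. I judged this by eye and did not measure it.
- For the tall pocket, rim and foot centres agree to about 3–4 mm in each camera, which is about the error of reading the pixels. I saw no real lean.
- The two cameras disagree by up to about 11 mm on where the tall pocket stands. Part of that is my pixel reading on its partly hidden foot. Neither picture shows the foot touching a divider.

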